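# Turn the first divider of a ring binder and open its rings for filing

### The job

Get the open ring binder ready for filing sheets behind its first divider. Push the box of staples that was left on the empty front cover off the binder so that it lies flat on the bare worktop, then turn the top divider board by its tab over the rings until it lies down on that cover, and only then press the lever at the near end of the rings down until the rings snap open and stay open. Use the outside of the fingers only: take nothing between the fingers, slide the box without lifting or tipping it, and leave everything else on the worktop where it is.

Things in the scene. Friction and masses are not known exactly. Their poses are not given: they have to be found in the camera images.
- binder: Grey A5 ring binder lying open, fixed on the worktop, 270 mm along its spine, 376 mm across. Origin on the worktop under the middle of the spine; x along the spine away from the robot, y towards the empty front cover (robot's left), z up. Covers 4 mm thick.
- front_cover (a point): Middle of the upper face of the empty front cover, at binder x = 0, y = 109, z = 4 mm; that cover is the part y = 30 to 188 mm, x = -135 to 135 mm.
- ring_axis (a point): Point at the middle of the axis of the three steel rings, at binder x = 12, y = 0, z = 36 mm; the axis runs along binder x. Rings of 24 mm radius and 4 mm wire at x = -58, 12 and 82 mm (top at z = 62 mm, widest at y = +-26 mm); when opened each half leans out 0.3 rad.
- sheets (a point): Middle of the upper face of the fixed block of filed sheets under the top board, at binder x = 12, y = -82, z = 34.5 mm; the block spans x = -92 to 116, y = -15 to -149 mm. Two lower, fixed divider boards in it have tabs of the same shape, 44 mm long, at x = 15 (25 mm high) and x = 85 mm (15 mm high), also reaching y = -168 mm.
- divider (a joint): Angle of the top divider board about the ring axis. 0: level on the sheets; it grows as the free edge goes up and over towards the front cover; pi/2 upright; 3.32 is the end, sloping down on the front cover. It turns easily, weighs about 70 g and falls to the side it leans to, but may stand by friction within 15 degrees of upright.
- divider_tab (a point): Middle of the outer edge of the top board's tab, the tab nearest the robot and the topmost: at the start at binder x = -55, y = -168, z = 36 mm. Stiff brown board 2.5 mm thick, 210 mm along the spine, 14 to 154 mm from the ring axis; tab 44 mm along the spine. 30 mm are free below the tab, down to the cover; the sheets end 19 mm inside its edge.
- ring_lever (a joint): Angle of the opening lever: 0 rings shut (it stands up at 55 degrees), 0.6 rings fully open. Pressed down from above it turns outwards, away from the rings, against a spring of up to about 8 N; past half way (0.3) it snaps to 0.6 by itself and stays. Pivot at binder x = -100, y = 0, z = 10 mm.
- lever_tip (a point): Top of the lever's rounded tip, a 22 mm wide steel cross bar 30 mm from the pivot, at the near (robot) end of the spine: at the start at binder x = -117, y = 0, z = 38 mm; when open about x = -127, z = 22 mm.
- staple_box: Cardboard box of staples, 41 x 74 x 27 mm (its x, y, z), about 190 g, standing on the empty front cover of the binder. Origin at the centre of its underside.
- small_staple_box: Bystander: smaller box of staples, 37 x 62 x 31 mm, on the worktop behind the binder. Origin at the centre of its underside.
- eraser: Bystander: eraser in a grey sleeve, 23 x 52 x 13 mm, on the worktop to the right. Origin at the centre of its underside.
- marker: Bystander: black capped marker, 16 x 125 x 18 mm, lying well to the left of the binder. Origin at the centre of its underside.
- binder_clip: Bystander: black binder clip, 41 x 51 x 21 mm, in front of the binder, to the right. Origin at the centre of its underside.
- stamp: Bystander: wooden rubber stamp, 28 x 58 x 73 mm, standing behind the binder. Origin at the centre of its underside.
- glue_stick: Bystander: glue stick with a dark cap, 28 x 95 x 28 mm, lying on the right. Origin at the centre of its underside.
There are look-alikes about, which are no part of the job. What is shaped like the staple_box but green or orange is not meant.

How it is judged:
On the way, in this order (a step that is already met when the one before it is completed fails the run):
1. the box of staples lies flat on the worktop beside the binder, and the board is not yet turned (height (world z) of staple_box below 0.0025 m and angle between staple_box's own z axis and vertical below 0.04 rad and value of joint divider below 1 rad), for 0.2 s.
2. the top divider board lies on the front cover, the rings still shut (value of joint divider above 3.24 rad and value of joint ring_lever below 0.2 rad), for 0.2 s.
3. the lever is down and the rings are open (value of joint ring_lever above 0.54 rad), for 0.2 s.
At the end, for the whole second after the job is handed in: The divider board lies on the front cover (joint over 3.24 rad of 3.32), the lever is down (over 0.54 of 0.6 rad) with the rings open, and the box of staples is at rest flat on the worktop (underside within 2.5 mm of it, tilt under 0.04 rad) (value of joint divider above 3.24 rad and value of joint ring_lever above 0.54 rad and height (world z) of staple_box between -0.01 and 0.0025 m and angle between staple_box's own z axis and vertical below 0.04 rad and linear speed of staple_box below 0.02 m/s); the robot touches nothing.
It fails at once if the rings are opened before the board has been turned over (a board half-way comes off open rings) (value of joint ring_lever above 0.3 rad and value of joint divider below 3.1 rad).
It fails at once if the box of staples is lifted (underside over 20 mm up) or tipped over (height (world z) of staple_box above 0.02 m or angle between staple_box's own z axis and vertical above 0.5 rad).
It fails at once if the box, the board or the lever is taken between the fingers (the point between the finger pads lies inside it) ((x of the grasp point in the frame of staple_box between -0.018 and 0.018 m and y of the grasp point in the frame of staple_box between -0.035 and 0.035 m and z of the grasp point in the frame of staple_box between -0.01 and 0.032 m) or (x of the grasp point in the frame of divider between -0.092 and 0.116 m and y of the grasp point in the frame of divider between -0.168 and -0.014 m and z of the grasp point in the frame of divider between -0.003 and 0.003 m) or distance between the grasp point and lever_tip below 0.006 m).
It fails at once if something else on the worktop is moved more than 15 mm (distance of any of small_staple_box, eraser, marker, binder_clip, stamp, glue_stick from where it was at the start of the episode above 0.015 m).
It also fails if it takes over 61 s, if anything falls off the work surface, if the arm or the gripper's body presses on something with over 40 N, if the wrist force passes 120 N, or if a joint passes its speed limit or range.

### The arm

A 6-joint arm with a two-finger parallel gripper is mounted at the origin on a cart in front of the work surface, level with it; the furniture and walls round the work are solid. World frame = base frame: x ahead of the robot, y to its left, z up, the work surface at z = 0. Lengths are in m, angles in rad, forces in N, time in s.
With the tool pointing down it reaches from about 0.3 to 0.875 m from the base axis. Payload 6.4 kg.
Tool frame: the origin (TCP) lies between the finger pads; the fingertips stand 25 mm ahead of it and the grasp point (between the pads) lies 6 mm ahead of it; z points along the fingers, y is the direction in which the jaws open and shut (so a half turn about z gives the same grasp; the last joint's range is limited). The gripper opens to 85 mm and grips with 20 to 120 N. Pads are 22 mm wide; open, the fingers measure 114 mm over their backs; the gripper's body (76 mm by 85 mm) begins 54 mm behind the grasp point. The pads swing forward as they close: fully open they stand 13 mm farther back than shut.
Start: joints at [-1.484, 0.181, 1.607, -0, 1.354, -0.206], TCP at [0.166, -0.551, 0.256] pointing down, gripper open.
Joint ranges: [-2.99, 2.99], [-0.89, 2.07], [0.3, 2.58], [-1.14, 4.28], [0, 2.63], [-3.12, 3.12]. Speed limits (rad/s): [2.57, 2.57, 3.01, 3.14, 3.14, 3.14].

### API

Orientations are given as a unit quaternion [w, x, y, z].
In Python, from station import manip, read_camera, camera_info gives the robot as it stands.
- The arm moves only by the shell command python3 -m pendant 'ROWS'. ROWS is JSON, a list of rows, each an object with "claw": the finger opening in mm, from 0 to 85.4; "offset": the shift along the tool's x, y, z in mm, a list of three; "roll": the turn about the tool's z in rad. A call has 1 to 12 rows; each row shifts and turns the pose as measured when the row begins, along the tool's axes as they then stand; what a row does not reach is not made up. A row lasts 1/8 s, in which the tool goes at most 62.5 mm and 10.7 degrees, less where a joint would pass 70% of its speed; a pose out of reach is approached as far as the arm can. A call is refused whole if a number of a shift passes 62.5 or a number of a turn 0.188, either way. A call with a gripper value outside its range is refused whole. The fingers move at their own pace and stop on an object; the grip force is fixed at half the most. Time passes only in rows, so rows that do not move let the fingers close. It gives the time, the measured TCP pose, the force and the opening at its end, in the units of the state.
- manip.get_obs(): the state, without advancing time (a new reading comes with each control period).
- read_camera(name): name is "side" or "top"; returns (picture, depth): 480x640x3 uint8, red, green, blue; 480x640 float32, m along the optical axis (not along the pixel's ray), 0 where there is no reading.
- camera_info(name): a dict with "camera_matrix" (3x3 intrinsics, pixels), "T" (4x4, takes a point from camera to world coordinates). Camera axes: x right, y up, looking along -z (the intrinsics and any distortion apply to the point x, -y, -z); pixel columns grow to the right and rows downward; lengths in m; the calibration is good to about 2 mm. A picture is of the moment at which its call begins. camera_info takes no time and is no camera call.
- manip.close_job(): hands the job in, once; it reports no verdict.
The state is a dict: "t": time; "joint_positions": joint angles; "joint_vel": joint speeds; "joint_torque": joint torques, N m; "position": TCP position; "tcp_rot": TCP orientation; "wrist_force": force on the tool from outside, world axes, zero at the start; "ft_torque": the same for the moment, N m; "finger_gap": finger opening in m.
Only numpy, scipy, OpenCV 4.12 (cv2) and the standard library are available. Lean on these libraries where they do the work, as an engineer would, in place of code of your own. Each camera call takes 0.05 s, during which the arm holds its last target. There are 200 camera calls.

## Working session

There is one attempt and no reset: what is moved stays moved. The work goes in short steps, Python scripts to look and compute and a shell command to move; the robot and the scene stay as the last step left them, time stands still between calls to the robot, and variables do not carry over. Pictures are saved under pics/ and viewed, about 8 in all and at most 12, crops included, and the job is handed in when it is done.

```bash
mkdir -p pics; cat > h.py <<'E'
import numpy as np, cv2
from station import manip, read_camera, camera_info
def snap(n,f):
    p,d=read_camera(n); cv2.imwrite(f'pics/{f}.png',p[:,:,::-1]); np.save(f'pics/{f}.npy',d); return p,d
def pts(n,d):
    i=camera_info(n);K=np.array(i['camera_matrix']);T=np.array(i['T'])
    v,u=np.mgrid[:480,:640]
    P=np.stack([(u-K[0,2])/K[0,0]*d,-(v-K[1,2])/K[1,1]*d,-d,np.ones_like(d)],-1)
    return (P@T.T)[...,:3]
def proj(n,X):
    i=camera_info(n);K=np.array(i['camera_matrix']);T=np.linalg.inv(np.array(i['T']))
    p=T@np.r_[X,1]; return K[0,0]*p[0]/-p[2]+K[0,2], K[1,1]*-p[1]/-p[2]+K[1,2]
E
python3 - <<'E'
from h import *
for n in('top','side'):
    snap(n,n+'0'); i=camera_info(n); print({k:np.round(v,3) if k!='name' else v for k,v in i.items()} )
print(manip.get_obs())
E
```

```text
{'camera_matrix': array([[504.212,   0.   , 317.013],
       [  0.   , 504.212, 238.878],
       [  0.   ,   0.   ,   1.   ]]), 'T': array([[ 0.008,  0.983, -0.185,  0.335],
       [-1.   ,  0.005, -0.021,  0.028],
       [-0.02 ,  0.185,  0.983,  1.192],
       [ 0.   ,  0.   ,  0.   ,  1.   ]])}
{'camera_matrix': array([[440.96 ,   0.   , 316.581],
       [  0.   , 440.96 , 245.939],
       [  0.   ,   0.   ,   1.   ]]), 'T': array([[-0.995,  0.065, -0.076,  0.492],
       [-0.098, -0.491,  0.866,  0.96 ],
       [ 0.019,  0.869,  0.495,  0.591],
       [ 0.   ,  0.   ,  0.   ,  1.   ]])}
{'t': 0.1, 'joint_positions': array([-1.48429031e+00,  1.81477321e-01,  1.60791053e+00,  2.34628492e-05,
        1.35378754e+00, -2.06327758e-01]), 'joint_vel': array([ 7.38263587e-04, -2.47376715e-03, -1.97492370e-03,  6.30689458e-05,
       -5.70145594e-05,  7.29040833e-04]), 'joint_torque': array([ 5.11550825e-04, -4.45876944e+01, -3.52237165e+01, -1.99949577e-04,
        4.14166687e-03, -2.30118764e-05]), 'position': array([ 0.16595121, -0.55005715,  0.25546704]), 'tcp_rot': array([-7.89264313e-04,  9.89300243e-01,  1.45891749e-01,  5.88170270e-05]), 'wrist_force': array([0.40234987, 0.43539087, 0.4178015 ]), 'ft_torque': array([-0.03380225,  0.00585505, -0.00746847]), 'finger_gap': 0.08538622376034316}
```

View pics/top0.png

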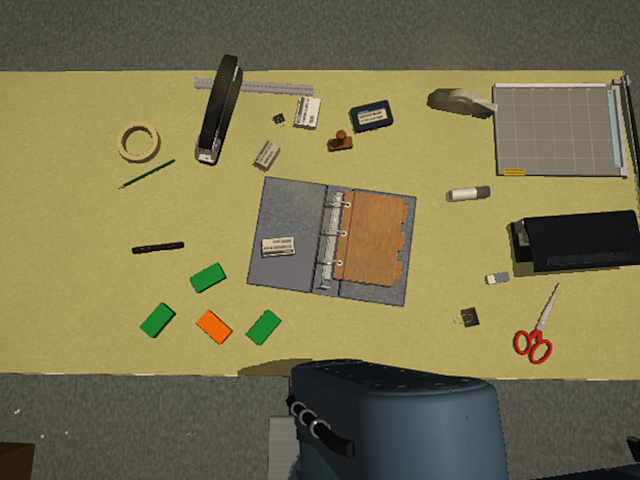

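View pics/side0.png

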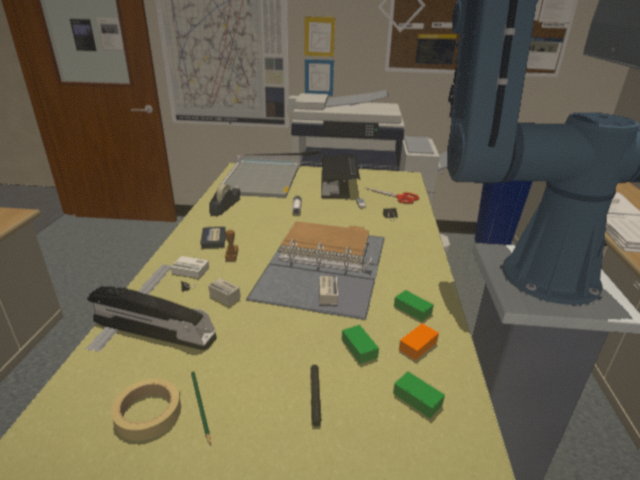

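The wanted box is the white one on the cover, at top px (278,246). The white boxes at (308,112) and (267,155) are on the worktop, and the green and orange ones at (208,278), (158,320), (214,327) and (264,327) are excluded by colour.

```bash
python3 - <<'E'
from h import *
p=cv2.imread('pics/top0.png');d=np.load('pics/top0.npy');P=pts('top',d)
hsv=cv2.cvtColor(p,cv2.COLOR_BGR2HSV)
# cal check: table heights
for q in[(100,230),(450,230),(300,350)]:print('tbl',q,P[q[1],q[0]].round(4))
# binder: not yellow table
roi=np.zeros(p.shape[:2],np.uint8);roi[170:312,240:422]=1
tbl=((hsv[...,0]>20)&(hsv[...,0]<40)&(hsv[...,1]>70)&(hsv[...,2]>100))
m=((~tbl)&(roi>0)).astype(np.uint8)
m=cv2.morphologyEx(m,cv2.MORPH_OPEN,np.ones((3,3)))
def big(m):
    c=max(cv2.findContours(m.astype(np.uint8),0,2)[0],key=cv2.contourArea);return c
def plane(u,v,z):
    i=camera_info('top');K=np.array(i['camera_matrix']);T=np.array(i['T'])
    r=T[:3,:3]@np.array([(u-K[0,2])/K[0,0],-(v-K[1,2])/K[1,1],-1]);o=T[:3,3];return (o+r*(z-o[2])/r[2])
c=big(m);W=np.array([plane(*q,.004)[:2] for q in c[:,0].astype(float)],np.float32)
R=cv2.minAreaRect(W*1000);print('binder',R,cv2.boxPoints(R).round(1).tolist())
# white box
wm=(hsv[...,1]<60)&(hsv[...,2]>140);b=np.zeros_like(wm);b[230:262,255:300]=1
c=big(wm&b);print('box px',cv2.minAreaRect(c));
zz=P[...,2][(wm&b)];print('z',np.percentile(zz,[5,50,95]))
W=np.array([plane(*q,.031)[:2] for q in c[:,0].astype(float)],np.float32)*1000;print('box',cv2.minAreaRect(W))
# brown board
bm=(hsv[...,0]>5)&(hsv[...,0]<20)&(hsv[...,1]>80)&(roi>0);c=big(bm)
W=np.array([plane(*q,.037)[:2] for q in c[:,0].astype(float)],np.float32)*1000
print('board',cv2.minAreaRect(W),'z',np.percentile(P[...,2][bm],[5,50,95]))
# others
for n,(x,y) in dict(marker0=(184,244),marker1=(133,250),green=(208,278),green2=(225,270),clip=(468,317),eraser=(497,279),small=(267,155),stamp=(340,140),glue=(468,193)).items():print(n,P[y,x].round(3))
cr=p[170:315,235:425];cv2.imwrite('pics/c0.png',cv2.resize(cr,None,fx=4,fy=4,interpolation=2))
E
```

```text
tbl (100, 230) [ 0.579   0.5831 -0.0028]
tbl (450, 230) [ 5.821e-01 -2.664e-01 -4.000e-04]
tbl (300, 350) [0.2973 0.09   0.0025]
binder ((557.2634887695312, 16.470016479492188), (373.8561096191406, 269.3270568847656), 81.99124908447266) [[397.8999938964844, -149.89999389648438], [664.5999755859375, -187.39999389648438], [716.7000122070312, 182.8000030517578], [450.0, 220.3000030517578]]
box px ((283.5, 237.5), (1.0, 3.0), 90.0)
z [0.02462841 0.02870146 0.03276979]
box ((556.0026245117188, 131.042724609375), (2.3907711505889893, 7.0940260887146), 0.2632310092449188)
board ((555.6900634765625, -74.76173400878906), (154.82177734375, 212.44503784179688), 82.05884552001953) z [0.02665113 0.03581766 0.03979455]
marker0 [0.544 0.372 0.006]
marker1 [0.527 0.491 0.016]
green [0.46  0.306 0.024]
green2 [ 0.483  0.273 -0.003]
clip [ 0.375 -0.298  0.007]
eraser [ 0.463 -0.368  0.011]
small [0.76  0.175 0.03 ]
stamp [ 0.789 -0.001  0.053]
glue [ 0.667 -0.307  0.024]
```

View pics/c0.png

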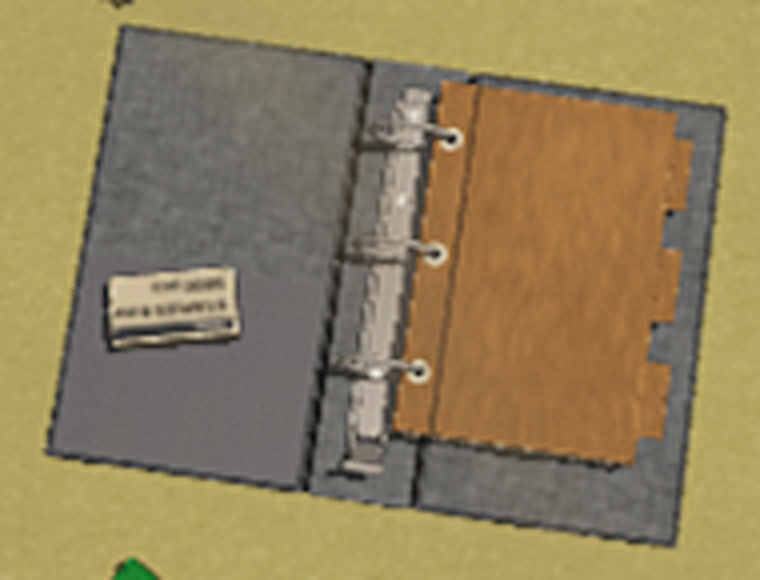

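The crop confirms that the white staple box sits alone on the front cover, at crop (172,302). The lever is at crop (360,465) and the near tab at (650,400). The binder pose is consistent between contour and board: origin (0.557, 0.0165), yaw −8°. I'll start moving, fingers shut.

```bash
python3 -m pendant '[{"claw":0,"offset":[0,0,0],"roll":0.11},{"claw":0,"offset":[0,0,0],"roll":0.11},{"claw":0,"offset":[35,-50,0],"roll":0},{"claw":0,"offset":[35,-50,0],"roll":0},{"claw":0,"offset":[35,-50,0],"roll":0},{"claw":0,"offset":[35,-50,0],"roll":0},{"claw":0,"offset":[35,-50,0],"roll":0},{"claw":0,"offset":[35,-50,0],"roll":0},{"claw":0,"offset":[35,-50,0],"roll":0},{"claw":0,"offset":[35,-50,0],"roll":0},{"claw":0,"offset":[35,-50,0],"roll":0},{"claw":0,"offset":[35,-50,0],"roll":0}]'
cat >> h.py <<'E'
def plane(n,u,v,z):
    i=camera_info(n);K=np.array(i['camera_matrix']);T=np.array(i['T'])
    r=T[:3,:3]@np.array([(u-K[0,2])/K[0,0],-(v-K[1,2])/K[1,1],-1]);o=T[:3,3];return (o+r*(z-o[2])/r[2])
B=np.array([.5573,.0165]);c,s=np.cos(np.radians(-8)),np.sin(np.radians(-8));RB=np.array([[c,-s],[s,c]])
def b2w(x,y): return B+RB@[x,y]
def to(x,y,z):
    from scipy.spatial.transform import Rotation as Ro
    o=manip.get_obs();q=np.array(o['tcp_rot']);R=Ro.from_quat(np.r_[q[1:],q[0]]).as_matrix()
    print('pos',o['position'].round(4),'t',o['t'],'F',o['wrist_force'].round(1),'gap',round(o['finger_gap'],4),'toolyaw',np.degrees(np.arctan2(R[1,0],R[0,0])).round(2),'zt',R[:,2].round(3))
    print('offset mm',(R.T@(np.array([x,y,z])-o['position'])*1000).round(1))
E
python3 - <<'E'
from h import *
for q in[(235+108/4,170+275/4),(235+237/4,170+265/4),(235+237/4,170+326/4),(235+108/4,170+340/4)]:print(plane('top',*q,.031).round(4))
for k in[(-117,0),(-55,-168),(12,0)]:print(k,b2w(k[0]/1e3,k[1]/1e3).round(4))
to(.54,.08,.1)
E
```

```text
t: 1.6
position: [0.4879, -0.0171, 0.2544]
tcp_rot: [-0.003, 1.0, 0.028, 0.001]
wrist_force: [1.0, -0.9, -0.2]
finger_gap: 0.0
[0.5528 0.1816 0.031 ]
[0.5591 0.1058 0.031 ]
[0.5228 0.1052 0.031 ]
[0.5142 0.1805 0.031 ]
(-117, 0) [0.4414 0.0328]
(-55, -168) [ 0.4795 -0.1422]
(12, 0) [0.5692 0.0148]
pos [ 0.4879 -0.0171  0.2544] t 1.6 F [ 1.  -0.9 -0.2] gap 0.0 toolyaw 3.19 zt [ 0.001  0.006 -1.   ]
offset mm [ 57.2 -93.2 155. ]
```

```bash
python3 -m pendant '[{"claw":0,"offset":[28,-45,0],"roll":-0.03},{"claw":0,"offset":[28,-45,0],"roll":0},{"claw":0,"offset":[0,-2,50],"roll":0},{"claw":0,"offset":[0,0,50],"roll":0},{"claw":0,"offset":[0,0,50],"roll":0},{"claw":0,"offset":[0,0,0],"roll":0}]'
python3 - <<'E'
from h import *
to(.541,.079,.034)
E
```

```text
t: 2.35
position: [0.5395, 0.0888, 0.1005]
tcp_rot: [-0.003, 0.999, 0.048, 0.001]
wrist_force: [-0.6, 0.0, 0.1]
finger_gap: -0.0001
pos [0.5395 0.0888 0.1005] t 2.35 F [-0.6  0.   0.1] gap -0.0001 toolyaw 5.48 zt [ 0.001  0.006 -1.   ]
offset mm [ 0.4 10.3 66.4]
```

```bash
python3 -m pendant '[{"claw":0,"offset":[0,10,10],"roll":0},{"claw":0,"offset":[0,2,30],"roll":0},{"claw":0,"offset":[0,0,22],"roll":0},{"claw":0,"offset":[0,0,8],"roll":0},{"claw":0,"offset":[0,0,0],"roll":0}]'
python3 - <<'E'
from h import *
to(.541,.079,.034)
E
```

```text
t: 2.98
position: [0.5491, 0.0736, 0.0379]
tcp_rot: [-0.002, 0.999, 0.047, 0.009]
wrist_force: [0.4, 0.3, 0.0]
finger_gap: -0.0005
pos [0.5491 0.0736 0.0379] t 2.975 F [0.4 0.3 0. ] gap -0.0005 toolyaw 5.42 zt [ 0.017  0.004 -1.   ]
offset mm [-7.6 -6.1  3.8]
```

```bash
python3 -m pendant '[{"claw":0,"offset":[-8,0,3],"roll":0},{"claw":0,"offset":[0,-6,0],"roll":0},{"claw":0,"offset":[0,-15,0],"roll":0},{"claw":0,"offset":[0,-15,0],"roll":0},{"claw":0,"offset":[0,-15,0],"roll":0},{"claw":0,"offset":[0,-15,0],"roll":0},{"claw":0,"offset":[0,0,0],"roll":0}]'
python3 - <<'E'
from h import *
to(.541,.21,.034)
p,d=snap('top','t1');cv2.imwrite('pics/c1.png',cv2.resize(p[170:315,185:375],None,fx=3,fy=3,interpolation=2))
E
```

```text
t: 3.85
position: [0.5358, 0.1442, 0.038]
tcp_rot: [-0.001, 0.999, 0.048, 0.011]
wrist_force: [1.1, 0.1, -1.0]
finger_gap: -0.0002
pos [0.5358 0.1442 0.038 ] t 3.85 F [ 1.1  0.1 -1. ] gap -0.0002 toolyaw 5.52 zt [ 0.023  0.004 -1.   ]
offset mm [ 11.4 -65.    4.4]
```

View pics/c1.png

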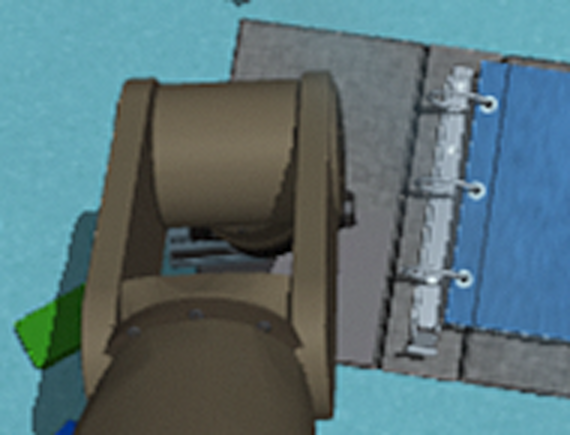

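The top view is blocked by the wrist, so I'll finish the push and check from the side.

```bash
python3 -m pendant '[{"claw":0,"offset":[2,-15,2],"roll":0},{"claw":0,"offset":[2,-15,1],"roll":0},{"claw":0,"offset":[2,-14,0],"roll":0},{"claw":0,"offset":[2,-13,0],"roll":0},{"claw":0,"offset":[0,-8,0],"roll":0},{"claw":0,"offset":[0,0,0],"roll":0}]'
python3 - <<'E'
from h import *
to(.541,.212,.034)
p,d=snap('side','s1');cv2.imwrite('pics/c2.png',cv2.resize(p[200:360,230:440,::-1],None,fx=3,fy=3,interpolation=2))
E
```

```text
t: 4.65
position: [0.538, 0.2134, 0.0348]
tcp_rot: [-0.001, 0.999, 0.048, 0.011]
wrist_force: [-0.6, 0.0, -0.8]
finger_gap: 0.0001
pos [0.538  0.2134 0.0348] t 4.65 F [-0.6  0.  -0.8] gap 0.0001 toolyaw 5.48 zt [ 0.022  0.004 -1.   ]
offset mm [2.8 1.7 0.9]
```

View pics/c2.png

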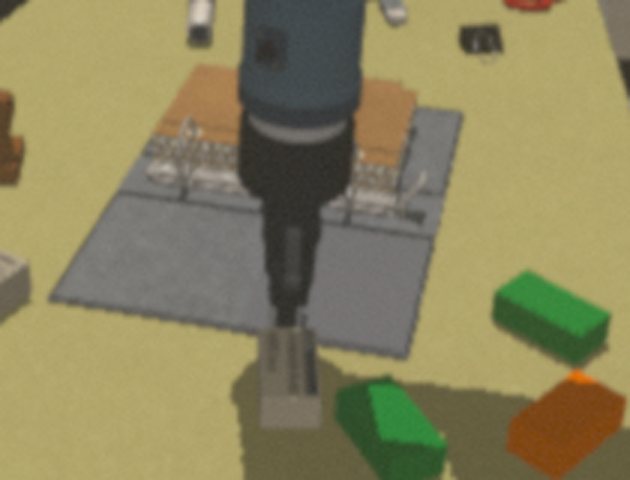

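The box is just clear of the cover edge, at crop (290,385). The green look-alike is to its right and untouched. I'll push a little further for margin, then retract.

```bash
python3 -m pendant '[{"claw":0,"offset":[1,-8,0],"roll":0},{"claw":0,"offset":[1,-6,0],"roll":0},{"claw":0,"offset":[0,10,0],"roll":0},{"claw":0,"offset":[0,10,-20],"roll":0},{"claw":0,"offset":[0,10,-60],"roll":0},{"claw":0,"offset":[0,50,-60],"roll":0.08},{"claw":0,"offset":[0,60,0],"roll":0.08},{"claw":0,"offset":[0,60,0],"roll":0.08},{"claw":0,"offset":[0,60,0],"roll":0},{"claw":0,"offset":[0,60,0],"roll":0},{"claw":0,"offset":[0,60,0],"roll":0},{"claw":0,"offset":[0,0,0],"roll":0}]'
python3 - <<'E'
from h import *
to(*b2w(-.055,-.200),.1)
p,d=snap('top','t2');P=pts('top',d)
hsv=cv2.cvtColor(p,cv2.COLOR_RGB2HSV)
cv2.imwrite('pics/c3.png',cv2.resize(p[165:315,185:435,::-1],None,fx=3,fy=3,interpolation=2))
E
```

```text
t: 6.2
position: [0.5117, -0.1583, 0.1689]
tcp_rot: [-0.0, 0.997, -0.077, 0.014]
wrist_force: [-0.3, 0.1, -0.4]
finger_gap: -0.0001
pos [ 0.5117 -0.1583  0.1689] t 6.2 F [-0.3  0.1 -0.4] gap -0.0001 toolyaw -8.88 zt [ 0.029 -0.002 -1.   ]
offset mm [-35.8  21.3  67.8]
```

View pics/c3.png

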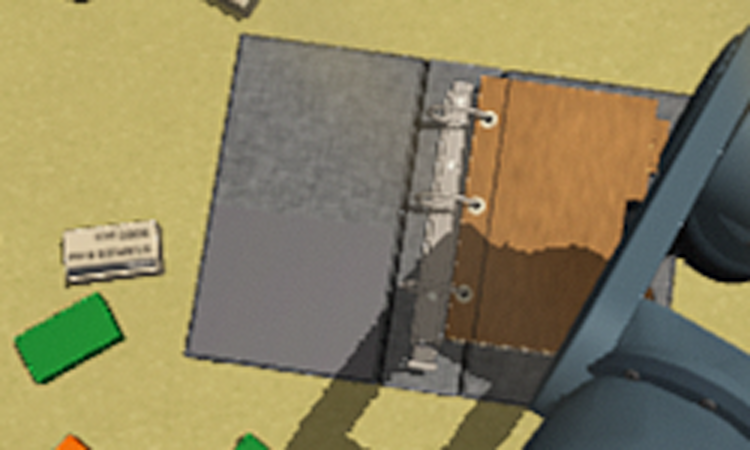

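The box (crop (112,252)) lies clear of the binder on the worktop and away from the green box. Next is the tab.

```bash
python3 -m pendant '[{"claw":0,"offset":[-20,12,0],"roll":0},{"claw":0,"offset":[-16,9,0],"roll":0},{"claw":0,"offset":[0,0,30],"roll":0},{"claw":0,"offset":[0,0,30],"roll":0},{"claw":0,"offset":[0,0,30],"roll":0},{"claw":0,"offset":[0,0,0],"roll":0}]'
python3 - <<'E'
from h import *
to(*b2w(-.055,-.192),.051)
E
```

```text
t: 7.0
position: [0.4744, -0.1666, 0.0764]
tcp_rot: [-0.001, 0.997, -0.074, 0.015]
wrist_force: [-0.3, -0.2, 0.4]
finger_gap: -0.0
pos [ 0.4744 -0.1666  0.0764] t 7.0 F [-0.3 -0.2  0.4] gap -0.0 toolyaw -8.45 zt [ 0.03   0.001 -1.   ]
offset mm [ 0.8 -0.7 25.4]
```

```bash
python3 -m pendant '[{"claw":0,"offset":[0,0,14],"roll":0},{"claw":0,"offset":[1,0,11],"roll":0},{"claw":0,"offset":[0,0,0],"roll":0},{"claw":0,"offset":[0,-4,0],"roll":0},{"claw":0,"offset":[0,-3,0],"roll":0}]'
python3 - <<'E'
from h import *
to(*b2w(-.055,-.1825),.051)
p,d=snap('side','s3');u,v=map(int,proj('side',np.r_[b2w(-.055,-.168),.036]));print(u,v)
cv2.imwrite('pics/c4.png',cv2.resize(p[v-50:v+50,u-60:u+60,::-1],None,fx=5,fy=5,interpolation=2))
E
```

```text
t: 7.62
position: [0.4796, -0.16, 0.0532]
tcp_rot: [-0.0, 0.997, -0.073, 0.017]
wrist_force: [0.7, -0.7, 0.3]
finger_gap: -0.0
pos [ 0.4796 -0.16    0.0532] t 7.625 F [ 0.7 -0.7  0.3] gap -0.0 toolyaw -8.38 zt [ 0.035 -0.002 -0.999]
offset mm [-2.7 -3.   2.1]
356 225
```

View pics/c4.png

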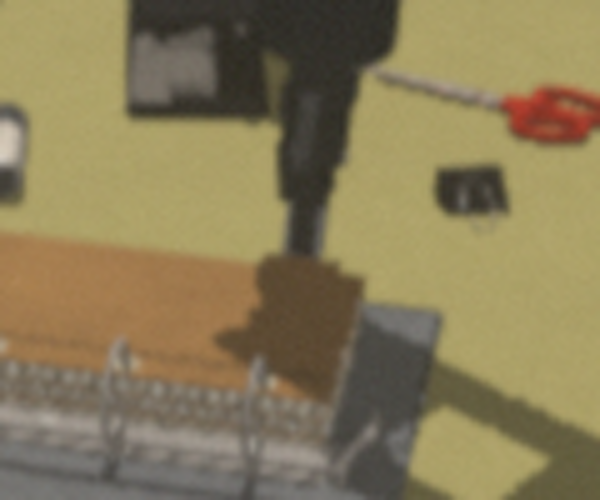

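The finger stands right behind the tab, crop (305,250). Creeping in to contact.

```bash
python3 -m pendant '[{"claw":0,"offset":[-2,-1.5,1],"roll":0},{"claw":0,"offset":[0,-1.5,0],"roll":0}]'; python3 -m pendant '[{"claw":0,"offset":[0,-1.5,0],"roll":0}]';  python3 -m pendant '[{"claw":0,"offset":[0,-1.5,0],"roll":0}]'
```

```text
t: 7.92
position: [0.4782, -0.1562, 0.0525]
tcp_rot: [-0.0, 0.997, -0.073, 0.018]
wrist_force: [0.1, 0.2, 0.0]
finger_gap: 0.0003
t: 8.05
position: [0.4785, -0.1547, 0.0526]
tcp_rot: [-0.0, 0.997, -0.073, 0.018]
wrist_force: [0.0, 0.3, -1.3]
finger_gap: 0.0002
t: 8.18
position: [0.4787, -0.154, 0.0528]
tcp_rot: [0.001, 0.997, -0.073, 0.018]
wrist_force: [-3.0, -8.1, -1.4]
finger_gap: 0.0001
```

```bash
python3 -m pendant '[{"claw":0,"offset":[0,-1,-5],"roll":0},{"claw":0,"offset":[0,-1.5,-5],"roll":0},{"claw":0,"offset":[0,-1.5,-5],"roll":0},{"claw":0,"offset":[0,-1.5,-5],"roll":0}]'
python3 - <<'E'
from h import *
p,d=snap('side','s4');u,v=356,225
cv2.imwrite('pics/c5.png',cv2.resize(p[v-60:v+40,u-60:u+60,::-1],None,fx=5,fy=5,interpolation=2))
E
```

```text
t: 8.68
position: [0.4788, -0.1526, 0.0738]
tcp_rot: [0.004, 0.997, -0.072, 0.018]
wrist_force: [-1.3, -4.4, 0.1]
finger_gap: -0.0
```

View pics/c5.png

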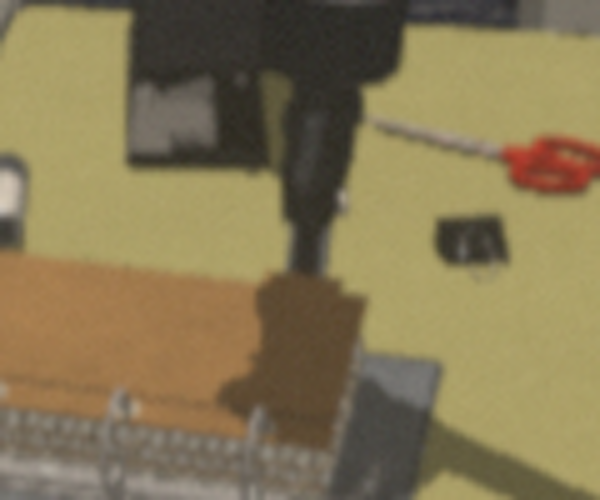

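The board is riding up with the finger: the tab edge is about 5 px higher and the force holds. I'll follow the arc.

```bash
python3 -m pendant '[{"claw":0,"offset":[0,-2.5,-7],"roll":0},{"claw":0,"offset":[0,-2.5,-7],"roll":0},{"claw":0,"offset":[0,-3,-7],"roll":0},{"claw":0,"offset":[0,-3.5,-7],"roll":0},{"claw":0,"offset":[0,-4,-7],"roll":0},{"claw":0,"offset":[0,-4,-7],"roll":0}]'
python3 - <<'E'
from h import *
to(0.5,0,.2)
o=manip.get_obs();w=RB.T@(o['position'][:2]-B);print('binder xy',w)
p,d=snap('side','s5');u,v=356,215
cv2.imwrite('pics/c6.png',cv2.resize(p[v-60:v+40,u-60:u+60,::-1],None,fx=5,fy=5,interpolation=2))
E
```

```text
t: 9.48
position: [0.4807, -0.1399, 0.1194]
tcp_rot: [0.012, 0.997, -0.072, 0.019]
wrist_force: [-2.1, -6.2, 1.7]
finger_gap: -0.0002
pos [ 0.4807 -0.1399  0.1194] t 9.475 F [-2.1 -6.2  1.7] gap -0.0002 toolyaw -8.21 zt [ 0.037 -0.026 -0.999]
offset mm [   2.4 -139.5  -83.4]
binder xy [-0.05413436 -0.16550805]
```

View pics/c6.png

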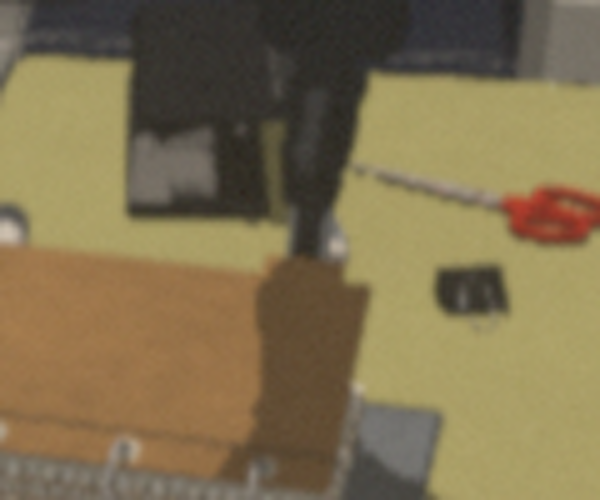

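The board is at about 0.42 rad with no slip. Continuing along the arc.

```bash
python3 -m pendant '[{"claw":0,"offset":[0,-6.5,-10],"roll":0},{"claw":0,"offset":[0,-7,-10],"roll":0},{"claw":0,"offset":[0,-8,-9],"roll":0},{"claw":0,"offset":[0,-9,-9],"roll":0},{"claw":0,"offset":[0,-9,-8],"roll":0},{"claw":0,"offset":[0,-10,-8],"roll":0},{"claw":0,"offset":[0,-10,-7],"roll":0},{"claw":0,"offset":[0,-10.5,-6],"roll":0}]'
cat > q.py <<'E'
from h import *
to(0.5,0,.2)
o=manip.get_obs();w=RB.T@(o['position'][:2]-B);y=w[1]+.0132;print('binder xy',w)
z=o['position'][2]-.025
print('edge if contact: th',np.arccos(np.clip(-y/.168,-1,1)),'edge z',.036+np.sqrt(max(0,.168**2-y*y)),'tip z',z)
E
python3 q.py
```

```text
t: 10.52
position: [0.4896, -0.0772, 0.1942]
tcp_rot: [0.022, 0.997, -0.072, 0.022]
wrist_force: [-3.6, -5.9, 6.6]
finger_gap: 0.0002
pos [ 0.4896 -0.0772  0.1942] t 10.525 F [-3.6 -5.9  6.6] gap 0.0002 toolyaw -8.19 zt [ 0.04  -0.048 -0.998]
offset mm [ -0.4 -77.5  -9.1]
binder xy [-0.05400688 -0.10216107]
edge if contact: th 1.0127497193151742 edge z 0.17851290631978609 tip z 0.1691963993776666
```

```bash
python3 -m pendant '[{"claw":0,"offset":[0,-12,-6],"roll":0},{"claw":0,"offset":[0,-12,-5],"roll":0},{"claw":0,"offset":[0,-12,-4],"roll":0},{"claw":0,"offset":[0,-12,-3],"roll":0},{"claw":0,"offset":[0,-12,-2],"roll":0},{"claw":0,"offset":[0,-12,-1],"roll":0},{"claw":0,"offset":[0,-12,0],"roll":0}]'
python3 q.py
```

```text
t: 11.4
position: [0.5013, 0.0122, 0.2127]
tcp_rot: [0.022, 0.997, -0.072, 0.022]
wrist_force: [0.0, -0.3, 0.4]
finger_gap: -0.0
pos [0.5013 0.0122 0.2127] t 11.4 F [ 0.  -0.3  0.4] gap -0.0 toolyaw -8.19 zt [ 0.04  -0.047 -0.998]
offset mm [-0.1 11.7 13.2]
binder xy [-0.05485793 -0.0120854 ]
edge if contact: th 1.577430914437448 edge z 0.20399630252229525 tip z 0.1877357948509718
```

```bash
python3 -m pendant '[{"claw":0,"offset":[0,-12,0],"roll":0},{"claw":0,"offset":[0,-12,0],"roll":0},{"claw":0,"offset":[0,-12,1],"roll":0},{"claw":0,"offset":[0,-12,1],"roll":0},{"claw":0,"offset":[0,-12,1],"roll":0},{"claw":0,"offset":[0,-12,1],"roll":0},{"claw":0,"offset":[0,0,0],"roll":0},{"claw":0,"offset":[0,0,0],"roll":0},{"claw":0,"offset":[0,0,0],"roll":0}]'
python3 q.py; python3 - <<'E'
from h import *
p,d=snap('side','s6')
cv2.imwrite('pics/c7.png',cv2.resize(p[140:360,220:440,::-1],None,fx=2.5,fy=2.5,interpolation=2))
E
```

```text
t: 12.52
position: [0.5123, 0.089, 0.2046]
tcp_rot: [0.022, 0.997, -0.071, 0.021]
wrist_force: [-0.8, 0.6, -0.0]
finger_gap: -0.0001
pos [0.5123 0.089  0.2046] t 12.525 F [-0.8  0.6 -0. ] gap -0.0001 toolyaw -8.11 zt [ 0.039 -0.047 -0.998]
offset mm [ 0.2 89.6  8.3]
binder xy [-0.0546951   0.06556243]
edge if contact: th 2.058755234731044 edge z 0.18439299061183997 tip z 0.17955284073962438
```

View pics/c7.png

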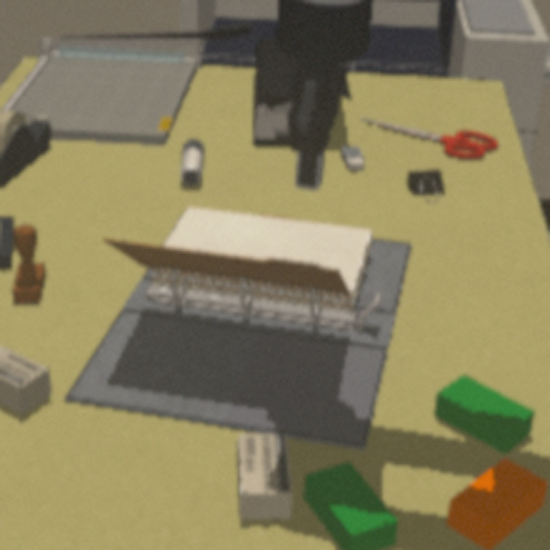

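The board has gone over and is in mid-fall, edge-on in the picture, with the finger clear. I'll move above the lever meanwhile and check that it has landed.

```bash
python3 -m pendant '[{"claw":0,"offset":[-30,30,-10],"roll":0},{"claw":0,"offset":[-30,30,0],"roll":0},{"claw":0,"offset":[0,0,0],"roll":0}]'
python3 - <<'E'
from h import *
to(*b2w(-.121,0),.075)
p,d=snap('side','s7');P=pts('side',d)
w=P[...,:2]@RB if 0 else (P[...,:2]-B)@RB
hsv=cv2.cvtColor(p,cv2.COLOR_RGB2HSV)
for y in(40,60,80,100,120,140):
    m=(abs(w[...,1]*1e3-y)<4)&(w[...,0]>-.03)&(w[...,0]<.1); print(y,np.median(P[...,2][m]).round(4) if m.any() else None, np.median(hsv[m],axis=0) if m.any() else '')
cv2.imwrite('pics/c8.png',cv2.resize(p[180:360,220:440,::-1],None,fx=3,fy=3,interpolation=2))
E
```

```text
t: 12.95
position: [0.4424, 0.0366, 0.2141]
tcp_rot: [0.022, 0.997, -0.072, 0.021]
wrist_force: [0.4, 0.5, 0.4]
finger_gap: 0.0
pos [0.4424 0.0366 0.2141] t 12.95 F [0.4 0.5 0.4] gap 0.0 toolyaw -8.16 zt [ 0.039 -0.048 -0.998]
offset mm [-10.7  -1.9 138.8]
40 0.0293 [ 16. 130. 156.]
60 0.0258 [ 16. 131. 158.]
80 0.0219 [ 16. 132. 159.]
100 0.0185 [ 16.  132.  159.5]
120 0.0151 [ 16. 132. 159.]
140 0.0114 [ 16. 132. 157.]
```

View pics/c8.png

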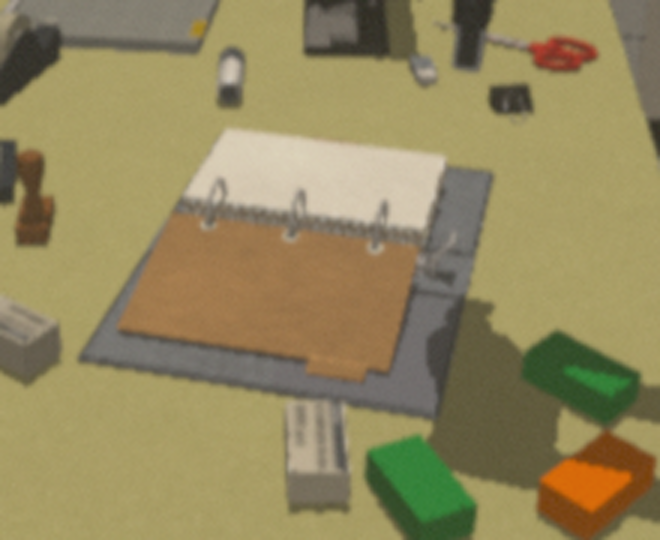

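The board lies flat on the cover. Its slope is 0.179, so θ ≈ 3.32, and the rings are shut with the lever up at crop (440,265). Now the lever.

```bash
python3 -m pendant '[{"claw":0,"offset":[-10,-2,0],"roll":0},{"claw":0,"offset":[0,0,45],"roll":0},{"claw":0,"offset":[0,0,45],"roll":0},{"claw":0,"offset":[0,0,35],"roll":0},{"claw":0,"offset":[0,0,0],"roll":0}]'
python3 - <<'E'
from h import *
to(*b2w(-.121,0),.063)
E
```

```text
t: 13.62
position: [0.4424, 0.0365, 0.0885]
tcp_rot: [0.022, 0.997, -0.07, 0.025]
wrist_force: [0.1, -0.3, -0.9]
finger_gap: -0.0002
pos [0.4424 0.0365 0.0885] t 13.625 F [ 0.1 -0.3 -0.9] gap -0.0002 toolyaw -8.01 zt [ 0.046 -0.047 -0.998]
offset mm [-5.8  2.8 25.3]
```

```bash
python3 -m pendant '[{"claw":0,"offset":[-6,2,0],"roll":0},{"claw":0,"offset":[-1,1,10],"roll":0},{"claw":0,"offset":[-1,0,8],"roll":0},{"claw":0,"offset":[-1,0,6],"roll":0},{"claw":0,"offset":[0,0,4],"roll":0}]'
python3 -m pendant '[{"claw":0,"offset":[0,0,4],"roll":0},{"claw":0,"offset":[0,0,4],"roll":0}]'; python3 -m pendant '[{"claw":0,"offset":[0,0,4],"roll":0}]'
python3 q.py
```

```text
t: 14.25
position: [0.4374, 0.0335, 0.0629]
tcp_rot: [0.022, 0.997, -0.07, 0.029]
wrist_force: [0.4, 0.2, 0.2]
finger_gap: -0.0001
t: 14.5
position: [0.4348, 0.0337, 0.0554]
tcp_rot: [0.022, 0.997, -0.07, 0.024]
wrist_force: [-0.5, -0.1, 0.4]
finger_gap: 0.0001
t: 14.62
position: [0.4353, 0.0335, 0.0514]
tcp_rot: [0.022, 0.997, -0.07, 0.025]
wrist_force: [0.2, -0.9, 0.8]
finger_gap: 0.0003
pos [0.4353 0.0335 0.0514] t 14.625 F [ 0.2 -0.9  0.8] gap 0.0003 toolyaw -7.92 zt [ 0.046 -0.048 -0.998]
offset mm [  76.4   30.2 -143.7]
binder xy [-0.12321113 -0.00015685]
edge if contact: th 1.6485123258027423 edge z 0.2034929140747477 tip z 0.026363646560995102
```

```bash
python3 -m pendant '[{"claw":0,"offset":[0,0,2],"roll":0}]';python3 -m pendant '[{"claw":0,"offset":[0,0,2],"roll":0}]'; python3 -m pendant '[{"claw":0,"offset":[0,0,2],"roll":0}]'
```

```text
t: 14.75
position: [0.4354, 0.0334, 0.0491]
tcp_rot: [0.022, 0.997, -0.07, 0.025]
wrist_force: [0.1, -1.2, -0.7]
finger_gap: 0.0002
t: 14.88
position: [0.4357, 0.0333, 0.0477]
tcp_rot: [0.022, 0.997, -0.07, 0.024]
wrist_force: [-11.8, 1.9, 32.5]
finger_gap: -0.0004
t: 15.0
position: [0.4358, 0.0333, 0.0474]
tcp_rot: [0.022, 0.997, -0.069, 0.023]
wrist_force: [-16.6, 2.4, 43.3]
finger_gap: 0.0001
```

Hard stop at tip z ≈ 22.5 mm, which matches the open lever height of 22 mm. Retract and make the final check.

```bash
python3 -m pendant '[{"claw":0,"offset":[0,0,-10],"roll":0},{"claw":0,"offset":[0,0,-50],"roll":0},{"claw":0,"offset":[0,0,-50],"roll":0},{"claw":0,"offset":[0,50,-30],"roll":0},{"claw":0,"offset":[0,60,0],"roll":0},{"claw":0,"offset":[0,60,0],"roll":0},{"claw":0,"offset":[0,60,0],"roll":0},{"claw":0,"offset":[0,0,0],"roll":0}]'
python3 - <<'E'
from h import *
p,d=snap('side','s9');P=pts('side',d);w=(P[...,:2]-B)@RB*1e3
for y in(40,90,140):
    m=(abs(w[...,1]-y)<4)&(w[...,0]>-30)&(w[...,0]<100); print(y,np.median(P[...,2][m]).round(4))
m=(w[...,0]<-105)&(w[...,0]>-140)&(abs(w[...,1])<12);print('lever zmax',np.percentile(P[...,2][m],[50,90,99]))
hsv=cv2.cvtColor(p,cv2.COLOR_RGB2HSV)
m=(w[...,1]>200)&(w[...,1]<320)&(abs(w[...,0]+35)<60)&(P[...,2]>.02)&(P[...,2]<.05)&(hsv[...,1]<70);print('box top z',np.percentile(P[...,2][m],[10,50,90]),w[m].mean(0),m.sum())
u,v=map(int,proj('side',np.r_[b2w(-.05,.05),.03]))
cv2.imwrite('pics/c9.png',cv2.resize(p[v-70:v+70,u-85:u+85,::-1],None,fx=4,fy=4,interpolation=2))
E
```

```text
t: 16.0
position: [0.3992, -0.1952, 0.2046]
tcp_rot: [0.025, 0.997, -0.067, 0.027]
wrist_force: [-1.1, 1.1, -0.1]
finger_gap: -0.0002
40 0.0294
90 0.0202
140 0.0113
lever zmax [0.00443907 0.02014353 0.02307514]
box top z [0.02440334 0.02620982 0.02739277] [-63.52928637 261.12763496] 530
```

View pics/c9.png

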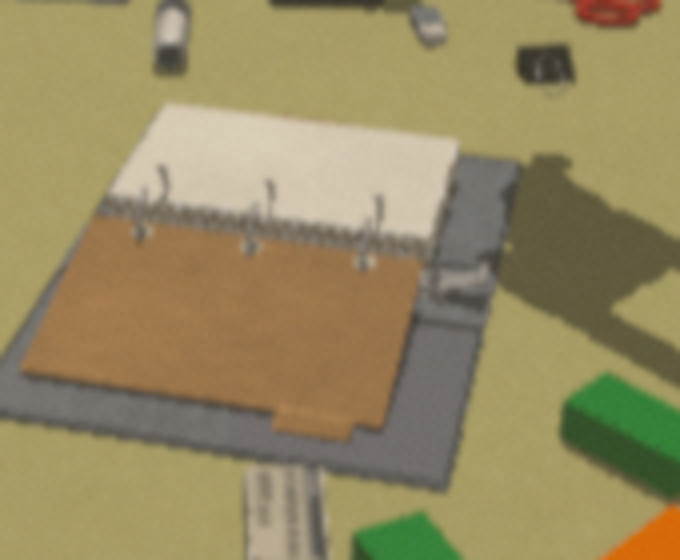

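The rings stand open, the lever is down at crop (460,280), the board lies on the cover and the box is beside the binder.

```bash
python3 -c "
from station import manip
print(manip.close_job())"
```

```text
the job is handed in; nothing more can be done
None
```

The binder is ready for filing and I handed the job in after about 16 s of the allowed 61 s; the hand-in reports no verdict. With the fingers shut, I slid the white staple box off the cover onto the worktop. I then carried the divider up and over by its tab edge, using the back of the finger, and pressed the lever down last.

**Last checks:**
- **Board:** its measured slope is 0.18 rad, so the joint is at about 3.32, lying on the front cover.
- **Lever:** the tip is at about 23 mm (22 mm when open). It met a hard stop at that height, and the last picture shows the rings open.
- **Box:** its top is at about 26 mm (27 mm box), so it is flat on the worktop. A top view after the push showed it clear of the binder.
- **Robot:** it is well clear of everything, with the wrist force at noise level.

**Not confirmed:**
- **Lever snap:** I did not see it as a force spike, only by the stop height and the picture.
- **Press force:** after the lever was down I pressed slightly too far onto its stop. The vertical force at the fingertip reached about 43 N: under the 120 N wrist limit, and on the finger rather than the gripper's body.
- **Bystanders:** I did not re-measure them. I felt no contact with any, and those in view in the last pictures looked unmoved.

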